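# Change over from cutting paste to cutting oil

### The job

We are done with the cutting paste and go on with oil. First screw the cap of the squat round tin fully tight (clockwise, to its stop), and only after that unscrew the cap of the tall square can as far as it goes (counter-clockwise, to its stop). The slim grey flask with a similar cap is not needed.

Things in the scene. Friction and masses are not known exactly. Their poses are not given: they have to be found in the camera images.
- tin_cap (a joint): Turn (rad) of the wing cap (black disc, aluminium wing) on the squat round steel tin (80 mm across, on a wooden foot 110 x 84 x 18 mm fixed to the bench). Disc 60 mm across, its top 85 mm above the bench. Starts loose, 0.85 to 1.2. 0 = tight (hard stop), wing parallel to the foot's long sides; grows when unscrewed, counter-clockwise from above, to a hard stop at 1.25. Turns about the vertical only, never lifts; friction 0.12 N m, stays where left.
- tin_wing (a point): Grip point on the tin's cap, 107 mm above the bench; sizes in mm. The wing is an upright bar 48 long, 12 thick, 32 high, across the middle of the cap's flat disc. Point: on the turning axis inside the wing, 22 above the disc, 10 below the wing's top; x along the wing's length, y across it, z up; turns with the cap.
- can_cap (a joint): Turn (rad) of the wing cap (black disc, aluminium wing) on the tall square steel can (66 x 66 mm, 116 mm high, on a fixed foot like the tin's). Disc 56 mm across, its top 153 mm above the bench. Starts tight, 0 to 0.1. 0 = tight (hard stop), wing parallel to the foot's long sides; grows when unscrewed, counter-clockwise from above, to a hard stop at 1.25. Turns about the vertical only, never lifts; friction 0.12 N m, stays where left.
- can_wing (a point): Grip point on the can's cap, 175 mm above the bench; sizes in mm. The wing is an upright bar 48 long, 12 thick, 32 high, across the middle of the cap's flat disc. Point: on the turning axis inside the wing, 22 above the disc, 10 below the wing's top; x along the wing's length, y across it, z up; turns with the cap.
Things that resemble listed ones, but are neither listed nor needed, are in the scene too. Leave any turquoise look-alike of the part that bears tin_cap alone.

How it is judged:
By the outcome, as a careful person would: the job done as asked, in the order asked, and still so for the second after the job is handed in, with the robot touching nothing.
It also fails if it takes over 45 s, if anything falls off the work surface, if the arm or the gripper's body presses on something with over 40 N, if the wrist force passes 120 N, or if a joint passes its speed limit or range.

### The arm

A 6-joint arm with a two-finger parallel gripper is mounted at the origin on the work surface. World frame = base frame: x ahead of the robot, y to its left, z up, the work surface at z = 0. Lengths are in mm, angles in rad, forces in N, time in s.
With the tool pointing down it reaches from about 300 to 775 mm from the base axis. Payload 14.6 kg.
Tool frame: the origin (TCP) lies on the front face of the gripper's body, between the roots of the fingers; the fingertips stand 97 mm ahead of it and the grasp point (between the pads) lies 78 mm ahead of it; z points along the fingers, y is the line along which they close (so a half turn about z gives the same grasp; the last joint's range is limited). The gripper opens to 94 mm and grips with 3 to 60 N. Pads are 16 mm wide; open, the fingers measure 119 mm over their backs; the gripper's body (75 mm by 177 mm) begins 78 mm behind the grasp point.
Start: joints at [-1.381, 0.3, 1.521, -0, 1.321, -0.067], TCP at [139.686, -531.957, 302.646] pointing down, gripper open.
Joint ranges: [-3.03, 3.03], [-0.79, 2.21], [0.23, 2.52], [-1.04, 4.18], [0, 3.07], [-2.55, 2.55]. Speed limits (rad/s): [2.22, 2.22, 2.57, 3.14, 3.14, 3.14].

### API

Orientations are given as [roll, pitch, yaw] about the fixed x, y, z axes, in that order (R = Rz(yaw) Ry(pitch) Rx(roll)).
In Python, from cell import * gives the robot as it stands.
- The arm moves only by the tool carry_out, never from a script. Its arguments are lists of equal length, an entry for each row: "slide": the shift along the world's x, y, z scaled (see below), a list of three; "dr": the turn, a rotation vector about the world's x, y, z scaled (see below), a list of three; "gripper": the opening in per cent of the stroke, from 0 (shut) to 100 (fully open). A call has 1 to 10 rows; each row is the pose to reach, as a shift and turn from the pose commanded when the call began, turning the shorter way round; what a row does not reach only later rows make up. The controller multiplies each number of a shift by 0.25 m and each number of a turn by 360 degrees. A row lasts 1/12 s, in which the tool goes at most 41.7 mm and 7.16 degrees, less where a joint would pass 70% of its speed; a pose out of reach is approached as far as the arm can. A call with a number of a shift or a turn outside -1 to 1 is refused whole. A call with a gripper value outside its range is refused whole. The fingers move at their own pace and stop on an object; "newtons" is the grip in N (left out, the last holds). Time passes only in rows, so rows that repeat a pose let the fingers close. It gives the time, the measured TCP pose, the force, the opening and the grip force at its end, in the units of the state.
- read_state(): the state, without advancing time (a new reading comes with each control period).
- camera(name): name is "scene" or "top" or "wrist"; returns the picture (480x640x3 uint8, red, green, blue); there is no depth.
- camera_model(name): a dict with "vfov" (degrees; the focal length in pixels is half the picture's height over the tangent of half this angle, whatever the lens; pixels are square), "cx", "cy" (the principal point, pixels), "R" (3x3) and "t" (3): a world point X has camera coordinates R X + t. Camera axes: x right, y down, z forward; pixel columns grow to the right and rows downward; lengths in mm; the calibration is good to about 2 mm. A picture is of the moment at which its call begins: read the wrist's pose just before it. camera_model takes no time and is no camera call; for the wrist camera it gives the pose at the moment of the call.
- sign_off(): hands the job in; it is judged then, once.
The state is a dict: "clock": time; "joints": joint angles; "qd": joint speeds; "effort": joint torques, N m; "eef_pos": TCP position; "eef_rot": TCP orientation; "wrist_force": force on the tool from outside, world axes, zero at the start; "moment": the same for the moment, N m; "finger_gap": finger opening in mm; "finger_force": force on a finger pad.
Only numpy, scipy, OpenCV 4.12 (cv2) and the standard library are available. Lean on these libraries where they do the work, as an engineer would, in place of code of your own. Each camera call takes 0.05 s, during which the arm holds its last target. There are 200 camera calls.

## Working session

There is one attempt and no reset: what is moved stays moved. The work goes in short steps, Python scripts to look and compute and a tool call to move; the robot and the scene stay as the last step left them, time stands still between calls to the robot, and variables do not carry over. Pictures are saved under pics/ and viewed, at most 10 in all, crops included, and the job is handed in when it is done.

Besides the shell and the picture viewer there is one more tool, called after ">>>" by a JSON object that holds its "api" and its "payload". carry_out: Moves the arm, as the interface text tells. Its arguments: {"type":"object","properties":{"slide":{"type":"array","items":{"type":"array","items":{"type":"number","minimum":-1,"maximum":1}}},"dr":{"type":"array","items":{"type":"array","items":{"type":"number","minimum":-1,"maximum":1}}},"gripper":{"type":"array","items":{"type":"number"}},"newtons":{"type":"number"}},"required":["slide","dr","gripper"]}

```bash
mkdir -p pics; ls; python3 - <<'E'
from cell import *
import cv2
for n in("top","scene"):
    im=camera(n);m=camera_model(n);print(n,m)
    cv2.imwrite(f"pics/{n}0.png",cv2.cvtColor(im,cv2.COLOR_RGB2BGR))
print(read_state())
E
```

```text
pics
top {'vfov': 47.29757984610133, 'cx': 321.9695707179203, 'cy': 244.6072576035892, 'R': array([[-0.0066485 , -0.99968236,  0.02430985],
       [-0.99242655,  0.00361438, -0.12278635],
       [ 0.12265948, -0.02494208, -0.99213535]]), 't': array([  99.84641554,  562.00570382, 1225.51990164])}
scene {'vfov': 57.18341391439073, 'cx': 311.2443338408888, 'cy': 236.0836037424521, 'R': array([[-0.51632632,  0.85623271,  0.01651318],
       [ 0.51863152,  0.32797365, -0.78959144],
       [-0.6814899 , -0.39912259, -0.61341069]]), 't': array([ 182.99898727, -223.94655554, 1611.22543797])}
{'clock': 0.1, 'joints': array([-1.38060532e+00,  3.00443494e-01,  1.52150975e+00,  1.22977110e-05,
        1.32073330e+00, -6.66099071e-02]), 'qd': array([ 2.19000262e-04, -1.85818756e-03, -1.06752973e-03,  1.34173361e-03,
       -3.79162457e-04,  4.90499487e-05]), 'effort': array([ 5.62885507e-04, -5.32644582e+01, -3.53284228e+01,  7.09133665e-02,
        2.34739407e-02, -6.30713862e-05]), 'eef_pos': array([ 139.66144491, -531.83236229,  302.1315993 ]), 'eef_rot': array([-3.14050198e+00, -8.46953106e-05,  2.56797813e-01]), 'wrist_force': array([-0.11472992, -0.49383893,  0.02482323]), 'moment': array([ 0.02900907, -0.05321613, -0.04099693]), 'finger_force': 0.0, 'finger_gap': 93.99121334627507}
```

View pics/top0.png

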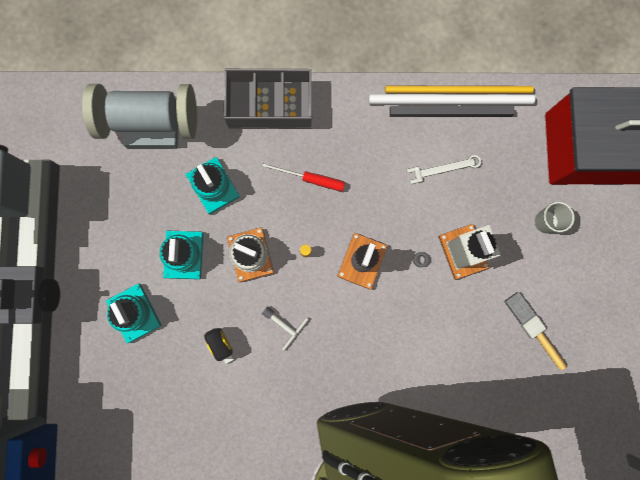

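View pics/scene0.png

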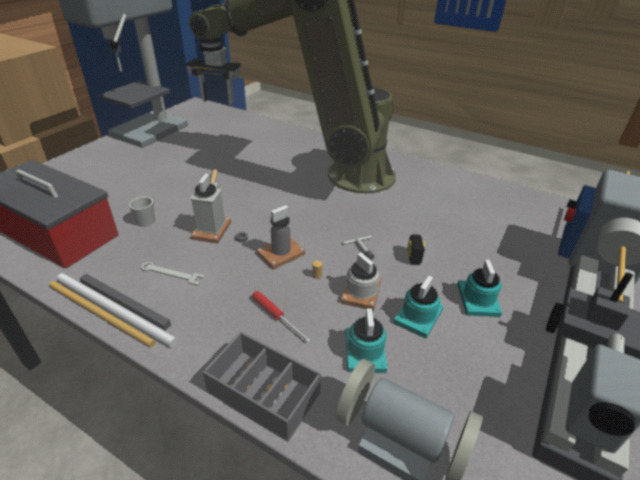

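Top view: the tin is at (249,253) and the can at (470,248), both on wooden feet. The flask is at (365,260), and the turquoise look-alikes are on the left. Next I measure the wings and feet in both views.

```bash
cat > h.py <<'E'
import numpy as np, cv2
def cast(m,uv,z,h=480):
    f=h/2/np.tan(np.radians(m["vfov"])/2)
    uv=np.atleast_2d(uv).astype(float)
    d=np.c_[(uv[:,0]-m["cx"])/f,(uv[:,1]-m["cy"])/f,np.ones(len(uv))]@m["R"]
    c=-m["R"].T@m["t"]
    return c+d*((z-c[2])/d[:,2])[:,None]
def blob(mask,near):
    n,l,s,c=cv2.connectedComponentsWithStats(mask.astype(np.uint8))
    k=[i for i in range(1,n) if s[i,4]>25]
    i=min(k,key=lambda i:np.hypot(*(c[i]-near)))
    y,x=np.nonzero(l==i);return np.c_[x,y]
def rect(P):
    (c,s,a)=cv2.minAreaRect(P[:,:2].astype(np.float32))
    b=cv2.boxPoints((c,s,a));e=[b[1]-b[0],b[2]-b[1]]
    e=max(e,key=lambda v:np.hypot(*v))
    return np.round(c,1),np.round(sorted(s),1),round(np.degrees(np.arctan2(e[1],e[0]))%180,1)
E
python3 - <<'E'
from cell import *
from h import *
T=camera_model("top");im=cv2.imread("pics/top0.png")
hsv=cv2.cvtColor(im,cv2.COLOR_BGR2HSV)
wood=(hsv[...,0]>5)&(hsv[...,0]<20)&(hsv[...,1]>110)&(hsv[...,2]>80)
white=(im.min(2)>195)
for n,nr,ft,zt in(("tin",(246,250),(249,253),117),("can",(483,243),(466,250),185)):
    P=blob(white,nr);print(n,"wing",len(P),P.mean(0),rect(cast(T,P,zt)))
    ys,xs=np.nonzero(wood);k=np.hypot(xs-ft[0],ys-ft[1])<40
    F=np.c_[xs,ys][k];print("foot",len(F),rect(cast(T,F,18)))
    v=np.array(ft);c=im[v[1]-45:v[1]+45,v[0]-50:v[0]+50];
    cv2.imwrite(f"pics/c_{n}.png",cv2.resize(c,None,fx=4,fy=4,interpolation=cv2.INTER_CUBIC))
cv2.imwrite("pics/c.png",np.hstack([cv2.imread("pics/c_tin.png"),cv2.imread("pics/c_can.png")]))
E
```

```text
tin wing 111 [244.17117117 249.14414414] (array([543.3, 266. ]), array([10.4, 48.9]), np.float32(65.8))
foot 532 (array([542.4, 263.4]), array([ 83.5, 110.3]), np.float32(15.0))
can wing 381 [477.20472441 243.73228346] (array([ 542.6, -219.9]), array([63.7, 64.3]), np.float32(18.6))
foot 671 (array([ 547.5, -233.6]), array([ 87.4, 109.7]), np.float32(18.4))
```

View pics/c.png

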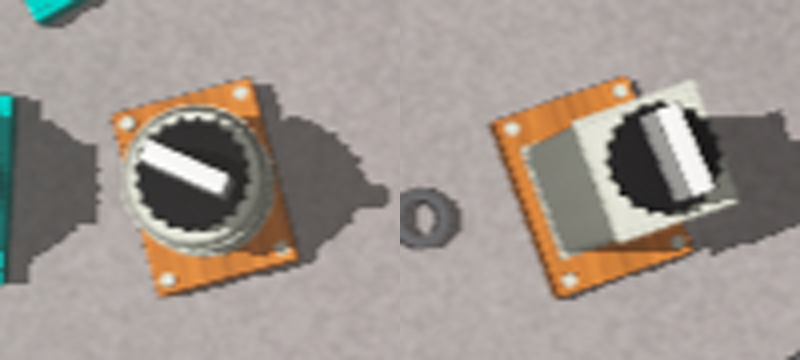

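Tin: axis near (543,265), wing at 65.8°, foot at 15.0°, so turn ≈0.89 rad. The can's wing is about 18° off x. I move to above the tin and yaw to 65.8°.

>>> {"api": "carry_out", "payload": {"slide": [[0.05,0.1,0],[0.12,0.24,0],[0.19,0.38,0],[0.26,0.52,0],[0.33,0.66,0],[0.4,0.8,0],[0.46,0.92,0],[0.5,1.0,0]], "dr": [[0,0,0.005],[0,0,0.01],[0,0,0.02],[0,0,0.025],[0,0,0.03],[0,0,0.035],[0,0,0.04],[0,0,0.05]], "gripper": [100,100,100,100,100,100,100,100]}}

```text
clock: 0.77
eef_pos: [265.3, -279.5, 302.6]
eef_rot: [-3.141, -0.0, 0.573]
wrist_force: [-0.2, -0.0, -0.5]
finger_gap: 94.3
finger_force: 0.0
```

>>> {"api": "carry_out", "payload": {"slide": [[0.05,0.1,0],[0.12,0.24,0],[0.19,0.38,0],[0.26,0.52,0],[0.33,0.66,0],[0.4,0.8,0],[0.46,0.92,0],[0.5,1.0,0]], "dr": [[0,0,0.005],[0,0,0.01],[0,0,0.02],[0,0,0.025],[0,0,0.03],[0,0,0.035],[0,0,0.04],[0,0,0.05]], "gripper": [100,100,100,100,100,100,100,100]}}

```text
clock: 1.43
eef_pos: [390.3, -29.4, 302.6]
eef_rot: [-3.141, -0.0, 0.888]
wrist_force: [0.4, -0.0, -0.1]
finger_gap: 94.3
finger_force: 0.0
```

>>> {"api": "carry_out", "payload": {"slide": [[0.05,0.1,0],[0.12,0.24,0],[0.19,0.38,0],[0.26,0.52,0],[0.33,0.66,0],[0.4,0.8,0],[0.46,0.92,0],[0.5,1.0,0]], "dr": [[0,0,0.005],[0,0,0.01],[0,0,0.02],[0,0,0.025],[0,0,0.03],[0,0,0.035],[0,0,0.04],[0,0,0.042]], "gripper": [100,100,100,100,100,100,100,100]}}

```text
clock: 2.1
eef_pos: [515.2, 220.8, 301.9]
eef_rot: [-3.141, 0.0, 1.152]
wrist_force: [0.7, -0.5, -0.3]
finger_gap: 94.2
finger_force: 0.0
```

```bash
python3 - <<'E'
from cell import *
from h import *
m=camera_model("wrist");im=cv2.cvtColor(camera("wrist"),cv2.COLOR_RGB2BGR)
cv2.imwrite("pics/w1.png",im);print(m, cv2.projectPoints)
f=240/np.tan(np.radians(m["vfov"])/2)
q=m["R"]@np.array([543,265,117])+m["t"];print("tin expected px",f*q[0]/q[2]+m["cx"],f*q[1]/q[2]+m["cy"])
T=camera_model("top");i0=cv2.imread("pics/top0.png")
P=blob(i0.min(2)>235,(487,242));print("can wing",len(P),P.mean(0),rect(cast(T,P,185)))
E
```

```text
{'vfov': 58.63972028958015, 'cx': 319.3478107279373, 'cy': 240.26371602414162, 'R': array([[ 0.91355145, -0.40671383, -0.00275952],
       [-0.39220284, -0.88271335,  0.25883213],
       [-0.10770647, -0.23537417, -0.96591838]]), 't': array([-378.85621937,  368.61109787,  498.475226  ])} <built-in function projectPoints>
tin expected px 334.0443524588605 162.76008245980591
can wing 90 [486.91111111 241.82222222] (array([ 548.5, -234.9]), array([ 8.2, 44.7]), np.float32(21.0))
```

View pics/w1.png

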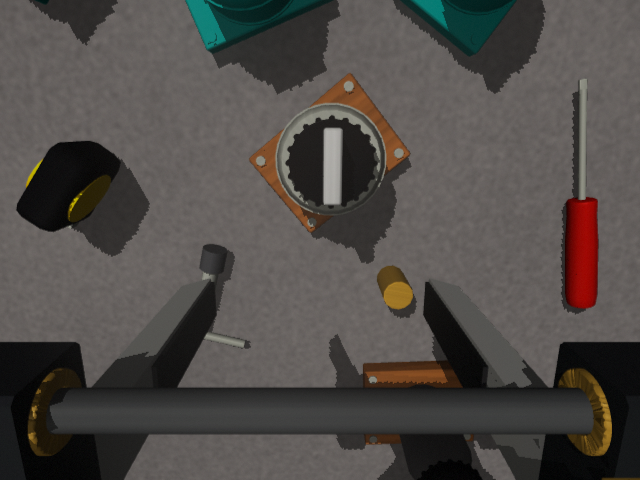

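The wrist view shows the tin's wing at about (332,166), upright in the picture and between the fingers. I refine its pose.

```bash
python3 - <<'E'
from cell import *
from h import *
m=camera_model("wrist");im=cv2.imread("pics/w1.png")
hsv=cv2.cvtColor(im,cv2.COLOR_BGR2HSV)
P=blob((im.min(2)>195),(332,166));print(len(P),P.min(0),P.max(0),rect(cast(m,P,117)))
wood=(hsv[...,0]>5)&(hsv[...,0]<20)&(hsv[...,1]>110)&(hsv[...,2]>50)
ys,xs=np.nonzero(wood);k=np.hypot(xs-332,ys-155)<95
print(rect(cast(m,np.c_[xs,ys][k],18)))
s=read_state();print(s["eef_pos"],s["eef_rot"])
E
```

```text
Traceback (most recent call last):
  File "h.py", line 11, in blob
    i=min(k,key=lambda i:np.hypot(*(c[i]-near)))
ValueError: min() iterable argument is empty
```

```bash
python3 - <<'E'
from cell import *
from h import *
m=camera_model("wrist");im=cv2.imread("pics/w1.png")
hsv=cv2.cvtColor(im,cv2.COLOR_BGR2HSV)
print(im[166,332])
P=blob((im.min(2)>150),(332,166));print(len(P),P.min(0),P.max(0),rect(cast(m,P,117)))
wood=(hsv[...,0]>5)&(hsv[...,0]<20)&(hsv[...,1]>110)&(hsv[...,2]>50)
ys,xs=np.nonzero(wood);k=np.hypot(xs-332,ys-155)<95
print(rect(cast(m,np.c_[xs,ys][k],18)))
s=read_state();print(s["eef_pos"],s["eef_rot"])
E
```

```text
[167 172 174]
1139 [324 129] [339 202] (array([541.4, 265.5]), array([ 9.4, 44.8]), np.float32(66.2))
(array([541.4, 264.9]), array([ 83.6, 109.3]), np.float32(15.1))
[515.93202571 222.51916129 301.67269804] [-3.14063187e+00 -5.52025096e-05  1.15337067e+00]
```

>>> {"api": "carry_out", "payload": {"slide": [[0.06,0.09,-0.04],[0.104,0.17,-0.12],[0.104,0.17,-0.22],[0.104,0.17,-0.3],[0.104,0.17,-0.32],[0.104,0.17,-0.32],[0.104,0.17,-0.32]], "dr": [[0,0,0],[0,0,0],[0,0,0],[0,0,0],[0,0,0],[0,0,0],[0,0,0]], "gripper": [100,100,100,80,60,60,60]}}

```text
clock: 2.73
eef_pos: [540.9, 260.4, 223.6]
eef_rot: [3.141, -0.001, 1.149]
wrist_force: [0.4, -0.0, 0.7]
finger_gap: 70.6
finger_force: 0.0
```

```bash
python3 - <<'E'
from cell import *
s=read_state();print(s["eef_pos"],s["eef_rot"],s["finger_gap"])
E
```

```text
[540.92624341 260.44590744 223.63866106] [ 3.14108396e+00 -5.57098173e-04  1.14870804e+00] 70.58776524644964
```

```bash
cat > look.py <<'E'
from cell import *
from h import *
def look(name,xyz,thr=150,rad=110):
    m=camera_model("wrist");im=cv2.cvtColor(camera("wrist"),cv2.COLOR_RGB2BGR)
    cv2.imwrite(f"pics/{name}.png",im)
    f=240/np.tan(np.radians(m["vfov"])/2);q=m["R"]@np.array(xyz)+m["t"]
    u=np.array([f*q[0]/q[2]+m["cx"],f*q[1]/q[2]+m["cy"]]);print("expected",u.round(1))
    P=blob(im.min(2)>thr,u);print(len(P),P.min(0),P.max(0),rect(cast(m,P,xyz[2])))
    s=read_state();print(s["eef_pos"].round(1),s["eef_rot"].round(3),s["finger_gap"],s["wrist_force"].round(1),s["moment"].round(2))
E
python3 - <<'E'
from look import *
look("w2",(542,265,117),140)
E
```

```text
expected [320.4 278.2]
1998 [309 235] [330 327] (array([540.8, 263.3]), array([10. , 46.2]), np.float32(65.4))
[541.1 260.5 224.2] [ 3.140e+00 -1.000e-03  1.149e+00] 67.04634031375801 [ 0.2  0.1 -0.1] [-0.05 -0.12  0.  ]
```

>>> {"api": "carry_out", "payload": {"slide": [[0,0.012,-0.05],[0,0.012,-0.1],[0,0.012,-0.136],[0,0.012,-0.136],[0,0.012,-0.136],[0,0.012,-0.136],[0,0.012,-0.136],[0,0.012,-0.136],[0,0.012,-0.136],[0,0.012,-0.136]], "dr": [[0,0,0],[0,0,0],[0,0,0],[0,0,0],[0,0,0],[0,0,0],[0,0,0],[0,0,0],[0,0,0],[0,0,0]], "gripper": [60,60,60,30,0,0,0,0,0,0], "newtons": 40}}

```text
clock: 3.62
eef_pos: [541.3, 263.3, 189.1]
eef_rot: [3.139, -0.001, 1.149]
wrist_force: [23.3, -11.1, -8.3]
finger_gap: 13.2
finger_force: 12.5
```

>>> {"api": "carry_out", "payload": {"slide": [[0,0,0],[0,0,0],[0,0,0]], "dr": [[0,0,0],[0,0,0],[0,0,0]], "gripper": [0,0,0]}}

```text
clock: 3.87
eef_pos: [542.0, 262.9, 189.0]
eef_rot: [3.138, -0.001, 1.148]
wrist_force: [11.8, -3.6, -3.1]
finger_gap: 12.0
finger_force: 40.0
```

>>> {"api": "carry_out", "payload": {"slide": [[0.004,-0.001,0],[0.004,-0.001,0],[0.004,-0.001,0],[0.004,-0.001,0],[0.004,-0.001,0],[0.004,-0.001,0],[0.004,-0.001,0],[0.004,-0.001,0],[0.004,-0.001,0],[0.004,-0.001,0]], "dr": [[0,0,-0.008],[0,0,-0.022],[0,0,-0.038],[0,0,-0.054],[0,0,-0.07],[0,0,-0.086],[0,0,-0.102],[0,0,-0.116],[0,0,-0.126],[0,0,-0.132]], "gripper": [0,0,0,0,0,0,0,0,0,0]}}

```text
clock: 4.7
eef_pos: [542.0, 263.2, 189.0]
eef_rot: [3.141, -0.001, 0.316]
wrist_force: [2.1, -0.1, 0.7]
finger_gap: 11.8
finger_force: 40.0
```

```bash
python3 - <<'E'
from cell import *
s=read_state();print(s["eef_pos"],s["eef_rot"],s["finger_gap"],s["wrist_force"],s["moment"])
E
```

```text
[542.04728098 263.22868651 189.02347962] [ 3.14141403e+00 -1.31783575e-03  3.15980898e-01] 11.786842905445875 [ 2.09429368 -0.13089395  0.68643293] [-0.00842611 -0.40090977  0.12864068]
```

Moment z of 0.13 N m is just friction, so the cap is turning with the gripper. I continue to the stop.

>>> {"api": "carry_out", "payload": {"slide": [[0,0,0],[0,0,0],[0,0,0],[0,0,0],[0,0,0]], "dr": [[0,0,-0.005],[0,0,-0.01],[0,0,-0.015],[0,0,-0.018],[0,0,-0.018]], "gripper": [0,0,0,0,0]}}

```text
clock: 5.12
eef_pos: [542.0, 263.3, 189.0]
eef_rot: [3.141, -0.001, 0.206]
wrist_force: [3.6, -1.0, 1.2]
finger_gap: 11.7
finger_force: 40.9
```

```bash
python3 - <<'E'
from cell import *
s=read_state();print(s["eef_pos"],s["eef_rot"],s["finger_gap"],s["wrist_force"],s["moment"])
E
```

```text
[542.04429112 263.29464081 189.03208093] [ 3.14142177e+00 -1.43805721e-03  2.06348641e-01] 11.722119575688215 [ 3.59062564 -0.95686031  1.17676434] [-0.03759962 -0.77590159  0.66081799]
```

The moment jumped to 0.66 N m, so the cap is at its stop. I release, rise and check.

>>> {"api": "carry_out", "payload": {"slide": [[0,0,0],[0,0,0],[0,0,0],[0,0,0],[0,0,0.08],[0,0,0.2],[0,0,0.34],[0,0,0.46],[0,0,0.46],[0,0,0.46]], "dr": [[0,0,0],[0,0,0],[0,0,0],[0,0,0],[0,0,0],[0,0,0],[0,0,0],[0,0,0],[0,0,0],[0,0,0]], "gripper": [60,60,60,60,60,60,60,60,60,60]}}

```text
clock: 5.95
eef_pos: [541.8, 263.4, 305.0]
eef_rot: [-3.141, -0.003, 0.207]
wrist_force: [-0.1, 1.0, -0.8]
finger_gap: 56.1
finger_force: 0.0
```

```bash
python3 - <<'E'
from look import *
look("w3",(542,264,117),140)
m=camera_model("wrist");im=cv2.imread("pics/w3.png")
hsv=cv2.cvtColor(im,cv2.COLOR_BGR2HSV)
wood=(hsv[...,0]>5)&(hsv[...,0]<20)&(hsv[...,1]>110)&(hsv[...,2]>50)
P=cast(m,np.argwhere(wood)[:,::-1],18);P=P[np.hypot(P[:,0]-542,P[:,1]-264)<80];print("foot",rect(P))
E
```

```text
expected [318.7 241.2]
1091 [310 208] [328 277] (array([540.6, 263.3]), array([10.5, 47. ]), np.float32(14.7))
[541.5 263.3 303.3] [-3.142  0.     0.207] 56.55077890705143 [0.5 0.2 0.2] [-0.02  0.06  0.03]
foot (array([540.3, 262.6]), array([ 82.9, 109.5]), np.float32(15.0))
```

View pics/w3.png

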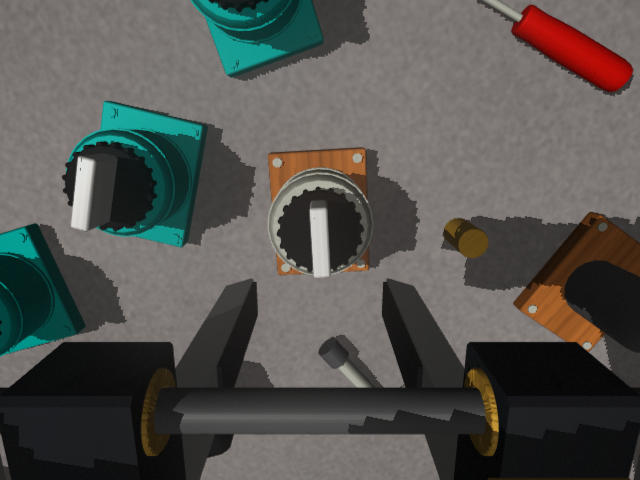

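The wing sits at 14.7° against the foot's 15.0°, seen at (319,240) in line with the foot, so the tin is tight. Now to the can, passing higher over the flask.

>>> {"api": "carry_out", "payload": {"slide": [[0,-0.06,0.06],[0,-0.18,0.12],[0,-0.33,0.16],[0,-0.48,0.16],[0,-0.63,0.16],[0,-0.78,0.16],[0,-0.9,0.16],[0,-1.0,0.16]], "dr": [[0,0,0],[0,0,0],[0,0,0],[0,0,0.005],[0,0,0.01],[0,0,0.01],[0,0,0.01],[0,0,0.01]], "gripper": [60,60,60,60,60,60,60,60]}}

```text
clock: 6.67
eef_pos: [541.2, 11.1, 341.9]
eef_rot: [-3.141, 0.003, 0.268]
wrist_force: [0.6, -0.1, -0.2]
finger_gap: 56.5
finger_force: 0.0
```

>>> {"api": "carry_out", "payload": {"slide": [[0,-0.1,0],[0,-0.25,0],[0,-0.4,0],[0,-0.55,0],[0.01,-0.7,0],[0.02,-0.84,0],[0.024,-0.94,0],[0.024,-0.98,0],[0.024,-0.98,0],[0.024,-0.98,0]], "dr": [[0,0,0.002],[0,0,0.004],[0,0,0.006],[0,0,0.008],[0,0,0.01],[0,0,0.01],[0,0,0.01],[0,0,0.01],[0,0,0.01],[0,0,0.01]], "gripper": [60,60,60,60,60,60,60,60,60,60]}}

```text
clock: 7.5
eef_pos: [547.6, -231.1, 342.5]
eef_rot: [-3.14, 0.001, 0.332]
wrist_force: [0.5, -0.1, -0.2]
finger_gap: 56.3
finger_force: 0.0
```

```bash
python3 - <<'E'
from look import *
look("w4",(548,-234,185),140)
im=cv2.imread("pics/w4.png")
E
```

```text
expected [325.  255.1]
1216 [317 221] [335 296] (array([ 545.9, -235.9]), array([10.3, 46.7]), np.float32(21.1))
[ 547.7 -230.5  343. ] [-3.14e+00  1.00e-03  3.33e-01] 56.80755771449448 [ 0.3  0.5 -0.1] [-0.02  0.07  0.06]
```

View pics/w4.png

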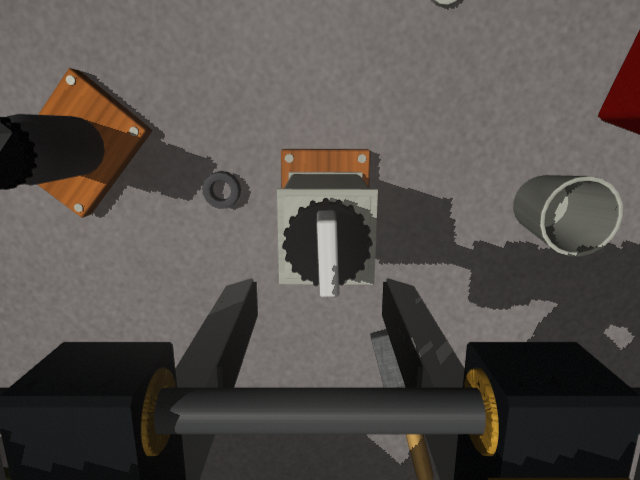

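The can's wing is at (326,255) in the wrist view, centre ≈(546.5,-235.5), angle 21°. I go down and grip it.

>>> {"api": "carry_out", "payload": {"slide": [[-0.003,-0.01,-0.06],[-0.003,-0.02,-0.16],[-0.003,-0.02,-0.26],[-0.003,-0.02,-0.32],[-0.003,-0.02,-0.346],[-0.003,-0.02,-0.346],[-0.003,-0.02,-0.346],[-0.003,-0.02,-0.346],[-0.003,-0.02,-0.346],[-0.003,-0.02,-0.346]], "dr": [[0,0,0.005],[0,0,0.005],[0,0,0.005],[0,0,0.005],[0,0,0.005],[0,0,0.005],[0,0,0.005],[0,0,0.005],[0,0,0.005],[0,0,0.005]], "gripper": [60,60,60,60,60,60,40,20,0,0]}}

```text
clock: 8.38
eef_pos: [547.1, -236.7, 258.0]
eef_rot: [3.141, -0.001, 0.364]
wrist_force: [-0.1, 1.2, 0.1]
finger_gap: 33.1
finger_force: 0.0
```

>>> {"api": "carry_out", "payload": {"slide": [[0,0,0],[0,0,0],[0,0,0],[0,0,0],[0,0,0]], "dr": [[0,0,0],[0,0,0],[0,0,0],[0,0,0],[0,0,0]], "gripper": [0,0,0,0,0], "newtons": 40}}

```text
clock: 8.8
eef_pos: [546.9, -236.5, 257.3]
eef_rot: [-3.141, 0.0, 0.364]
wrist_force: [-2.4, 3.1, 2.7]
finger_gap: 11.5
finger_force: 40.0
```

>>> {"api": "carry_out", "payload": {"slide": [[0,0,0],[0,0,0],[0,0,0],[0,0,0],[0,0,0],[0,0,0],[0,0,0],[0,0,0],[0,0,0],[0,0,0]], "dr": [[0,0,0.008],[0,0,0.022],[0,0,0.038],[0,0,0.054],[0,0,0.07],[0,0,0.086],[0,0,0.102],[0,0,0.118],[0,0,0.134],[0,0,0.145]], "gripper": [0,0,0,0,0,0,0,0,0,0]}}

```text
clock: 9.63
eef_pos: [547.4, -237.0, 257.3]
eef_rot: [3.139, 0.0, 1.28]
wrist_force: [4.7, -2.7, -1.9]
finger_gap: 11.4
finger_force: 40.0
```

>>> {"api": "carry_out", "payload": {"slide": [[0,0,0],[0,0,0],[0,0,0],[0,0,0],[0,0,0],[0,0,0],[0,0,0]], "dr": [[0,0,0.01],[0,0,0.02],[0,0,0.03],[0,0,0.04],[0,0,0.05],[0,0,0.056],[0,0,0.056]], "gripper": [0,0,0,0,0,0,0]}}

```text
clock: 10.22
eef_pos: [547.7, -237.1, 257.4]
eef_rot: [3.139, 0.001, 1.628]
wrist_force: [8.3, -1.0, -2.3]
finger_gap: 11.9
finger_force: 40.7
```

```bash
python3 - <<'E'
from cell import *
s=read_state();print(s["eef_pos"],s["eef_rot"],s["finger_gap"],s["wrist_force"],s["moment"])
E
```

```text
[ 547.65264524 -237.05765099  257.35573133] [3.13867025e+00 1.14397102e-03 1.62813768e+00] 11.896294710944732 [ 8.27942633 -0.96998219 -2.31210561] [-0.40123432 -1.57516784 -0.68534961]
```

The moment is -0.69 N m, so the can's cap is at its stop. I release, rise and verify.

>>> {"api": "carry_out", "payload": {"slide": [[0,0,0],[0,0,0],[0,0,0],[0,0,0],[0,0,0.08],[0,0,0.2],[0,0,0.32],[0,0,0.36],[0,0,0.36],[0,0,0.36]], "dr": [[0,0,0],[0,0,0],[0,0,0],[0,0,0],[0,0,0],[0,0,0],[0,0,0],[0,0,0],[0,0,0],[0,0,0]], "gripper": [60,60,60,60,60,60,60,60,60,60]}}

```text
clock: 11.05
eef_pos: [546.8, -236.7, 346.4]
eef_rot: [-3.141, -0.0, 1.627]
wrist_force: [-0.1, -0.2, -1.0]
finger_gap: 56.6
finger_force: 0.0
```

```bash
python3 - <<'E'
from look import *
look("w5",(547,-236,185),140)
m=camera_model("wrist");im=cv2.imread("pics/w5.png")
hsv=cv2.cvtColor(im,cv2.COLOR_BGR2HSV)
wood=(hsv[...,0]>5)&(hsv[...,0]<20)&(hsv[...,1]>110)&(hsv[...,2]>50)
P=cast(m,np.argwhere(wood)[:,::-1],18);P=P[np.hypot(P[:,0]-547,P[:,1]+235)<85];print("foot",rect(P))
T=camera_model("top");it=cv2.cvtColor(camera("top"),cv2.COLOR_RGB2BGR)
P=blob(it.min(2)>195,(246,250));print("tin",rect(cast(T,P,117)))
cv2.imwrite("pics/top1.png",it)
E
```

```text
expected [323.  254.1]
1206 [312 216] [331 290] (array([ 545.7, -236. ]), array([ 9.7, 46.3]), np.float32(90.4))
[ 546.7 -236.6  345.5] [-3.140e+00 -1.000e-03  1.627e+00] 56.17335306085171 [-0.7 -0.2 -0.8] [-0.1  -0.12  0.01]
foot (array([ 545.1, -235.4]), array([ 84. , 109.1]), np.float32(18.8))
tin (array([544.9, 265.1]), array([10.8, 50.7]), np.float32(14.5))
```

View pics/w5.png

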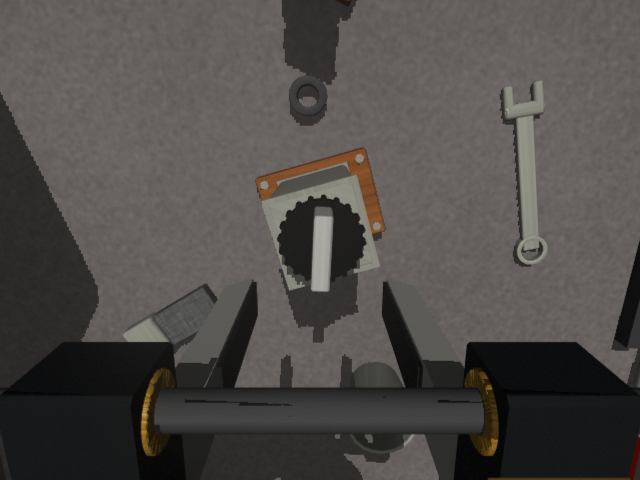

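The can's wing, at (322,250), is at 90.4° with its foot at 18.8°. That is 71.6°, or 1.25 rad, its stop. The tin is still tight at 14.5°, and the gripper is clear.

```bash
python3 -c "
from cell import *
print(sign_off())"
```

```text
the job is handed in; nothing more can be done
None
```

The tin's cap is screwed tight to its stop, the can's cap was then unscrewed to its stop at about 1.25 rad, and the job is handed in.

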